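# Ready the tag-sewing machine: place the tag, switch on the threads in use

## Task

Get the little sewing machine ready for the next wooden tag: first slide the carriage by its black post until the hole of the tag's brass eyelet sits right under the needle point. Then flip fully over, away from the rack, just the levers in line with the rack places that hold a spool wound with thread; leave the levers of empty cores and bare pins off. Don't push against the needle arm, and leave the pin tin, thimble and tape case where they are.

Things in the scene. Friction and masses are not known exactly. Their poses are not given: they have to be found in the camera images.
- machine: Tag-sewing machine, fixed, place and yaw vary: white bed 265 x 480 mm, 25 mm thick. Origin on the table under the bed; x across the bed away from the robot, y along it to the robot's left, z up. Offsets below are (x, y, z) in mm in this frame. Grey lever panel: top z 55, x -88 to -32, y -115 to 75. Wooden spool rack along x -130. Carriage track along y at x 60.
- needle_arm: White overhanging sewing arm, fixed; its place along the bed varies by 20 mm either way. Column 70 x 55 mm, its top at z 178, centred 150 mm left of the needle; a 50 mm wide arm (z 132 to 178) to the needle; over the needle a head 40 x 36 mm, underside z 92. Origin on the bed's top (z 25) right under the needle; axes as the machine.
- needle_tip (a point): Point of the steel needle that hangs under the head, at z 56, 11 mm above the tag, over the line x 60. It does not move.
- carriage (a joint): Travel of the carriage along the bed, in m: 0 at its right end stop, grows as it slides along the machine's +y (left), end stop at 0.14. Slides with about 2 N of friction and stays where it is left. Starts short of the needle, at 0 to 0.045.
- eyelet (a point): Centre of the brass eyelet (16 mm across, dark 10 mm hole) in the plywood tag (50 x 70 mm) clamped on the carriage; at z 45, (60, -50 + travel). The carriage is an aluminium plate 70 x 175 mm, top at z 40.
- grip_top (a point): Centre of the top of the carriage's grip: an upright black round post 18 mm across, 35 mm tall (z 40 to 75), 130 mm to the right of the eyelet on the same carriage.
- lever1 (a joint): Toggle lever 1 of 6 from the robot's left, rad: 0 off, leaning 0.5 rad to -x (rack, robot); 1.0 on, leaning 0.5 rad to +x. Pivot (-60, 50, 55), axis y. Steel rod 7 mm thick with an 11 mm ball 36 mm from the pivot (off: 17 mm to -x of it, z 87). Stiff (1.4 N at the ball): stays where it is left, stops at 0 and 1.0. Starts off. Levers are 28 mm apart.
- slot1 (a point): Foot of place 1 of the spool rack, (-130, 50, 33), in line with lever 1, which serves this place: its pivot is 70 mm away in +x.
- lever2 (a joint): Toggle lever 2 of 6 from the robot's left, rad: 0 off, leaning 0.5 rad to -x (rack, robot); 1.0 on, leaning 0.5 rad to +x. Pivot (-60, 22, 55), axis y. Steel rod 7 mm thick with an 11 mm ball 36 mm from the pivot (off: 17 mm to -x of it, z 87). Stiff (1.4 N at the ball): stays where it is left, stops at 0 and 1.0. Starts off. Levers are 28 mm apart.
- slot2 (a point): Foot of place 2 of the spool rack, (-130, 22, 33), in line with lever 2, which serves this place: its pivot is 70 mm away in +x.
- lever3 (a joint): Toggle lever 3 of 6 from the robot's left, rad: 0 off, leaning 0.5 rad to -x (rack, robot); 1.0 on, leaning 0.5 rad to +x. Pivot (-60, -6, 55), axis y. Steel rod 7 mm thick with an 11 mm ball 36 mm from the pivot (off: 17 mm to -x of it, z 87). Stiff (1.4 N at the ball): stays where it is left, stops at 0 and 1.0. Starts off. Levers are 28 mm apart.
- slot3 (a point): Foot of place 3 of the spool rack, (-130, -6, 33), in line with lever 3, which serves this place: its pivot is 70 mm away in +x.
- lever4 (a joint): Toggle lever 4 of 6 from the robot's left, rad: 0 off, leaning 0.5 rad to -x (rack, robot); 1.0 on, leaning 0.5 rad to +x. Pivot (-60, -34, 55), axis y. Steel rod 7 mm thick with an 11 mm ball 36 mm from the pivot (off: 17 mm to -x of it, z 87). Stiff (1.4 N at the ball): stays where it is left, stops at 0 and 1.0. Starts off. Levers are 28 mm apart.
- slot4 (a point): Foot of place 4 of the spool rack, (-130, -34, 33), in line with lever 4, which serves this place: its pivot is 70 mm away in +x.
- lever5 (a joint): Toggle lever 5 of 6 from the robot's left, rad: 0 off, leaning 0.5 rad to -x (rack, robot); 1.0 on, leaning 0.5 rad to +x. Pivot (-60, -62, 55), axis y. Steel rod 7 mm thick with an 11 mm ball 36 mm from the pivot (off: 17 mm to -x of it, z 87). Stiff (1.4 N at the ball): stays where it is left, stops at 0 and 1.0. Starts off. Levers are 28 mm apart.
- slot5 (a point): Foot of place 5 of the spool rack, (-130, -62, 33), in line with lever 5, which serves this place: its pivot is 70 mm away in +x.
- lever6 (a joint): Toggle lever 6 of 6 from the robot's left, rad: 0 off, leaning 0.5 rad to -x (rack, robot); 1.0 on, leaning 0.5 rad to +x. Pivot (-60, -90, 55), axis y. Steel rod 7 mm thick with an 11 mm ball 36 mm from the pivot (off: 17 mm to -x of it, z 87). Stiff (1.4 N at the ball): stays where it is left, stops at 0 and 1.0. Starts off. Levers are 28 mm apart.
- slot6 (a point): Foot of place 6 of the spool rack, (-130, -90, 33), in line with lever 6, which serves this place: its pivot is 70 mm away in +x.
- spool_a: Wound spool: fat grey cylinder of thread 25 mm across, 32 mm high, on a wooden core 40 mm high, fixed on a 48 mm steel pin in one of the six rack places (varies). Origin at its foot, on the slot. Of the other places, two hold empty cores (same core, no thread: 11 mm stem, 15 mm flanges), two only a bare 5 mm pin.
- spool_b: Wound spool: fat grey cylinder of thread 25 mm across, 32 mm high, on a wooden core 40 mm high, fixed on a 48 mm steel pin in one of the six rack places (varies). Origin at its foot, on the slot. Of the other places, two hold empty cores (same core, no thread: 11 mm stem, 15 mm flanges), two only a bare 5 mm pin.
- pin_tin: Bystander: round steel tin 64 mm across, 28 mm high, loose on the table beyond the bed. Origin under its centre.
- thimble: Bystander: aluminium thimble 21 mm across, 23 mm high, loose on the table to the right of the bed. Origin under its centre.
- tape_case: Bystander: white round tape-measure case 56 mm across, 20 mm high, loose on the table beyond the bed. Origin under its centre.

How it is judged:
By the outcome, as a careful person would: the job done as asked, in the order asked, and still so for the second after the job is handed in, with the robot touching nothing.
It also fails if it takes over 48 s, if anything falls off the work surface, if the arm or the gripper's body presses on something with over 40 N, if the wrist force passes 120 N, or if a joint passes its speed limit or range.

## Robot

A 7-joint arm with a two-finger parallel gripper is mounted at the origin on the work surface. World frame = base frame: x ahead of the robot, y to its left, z up, the work surface at z = 0. Lengths are in m, angles in rad, forces in N, time in s.
With the tool pointing down it reaches from about 0.4 to 0.875 m from the base axis. Payload 4.4 kg.
Tool frame: the origin (TCP) lies on the centre line of the jaws, within the pads' length; the fingertips stand tip_extent ahead of it and the grasp point (between the pads) lies 11 mm behind it (tip_extent is the distance from the TCP to the fingertips, in m); z points along the fingers, y is the line along which they close (so a half turn about z gives the same grasp; the last joint's range is limited). The gripper opens to 85 mm and grips with 20 to 120 N. Pads are 22 mm wide; open, the fingers measure 114 mm over their backs; the gripper's body (76 mm by 85 mm) begins 54 mm behind the grasp point. The pads swing forward as they close: fully open they stand 13 mm farther back than shut.
Start: joints at [-1.399, 0.628, 0.038, 1.517, -0.027, 0.996, -0.02], TCP at [0.153, 0.632, 0.239] pointing down, gripper open.
Joint ranges: [-3.06, 3.06], [-0.37, 2.12], [-1.25, 1.32], [0.18, 2.47], [-1.1, 4.24], [0.23, 1.98], [-2.94, 2.94]. Speed limits (rad/s): [2.57, 2.57, 3.14, 3.14, 3.14, 3.14, 3.14].

## Interface

Orientations are given as [roll, pitch, yaw] about the fixed x, y, z axes, in that order (R = Rz(yaw) Ry(pitch) Rx(roll)).
In Python, from bench import move_to, servo_line, set_joints, set_gripper, sleep, solve_ik, snapshot, PlanningError, hand_in, get_time, get_joint_pos, get_qd, get_tau, get_tool_pos, get_ee_rot, get_force, get_torque, get_opening, get_grip_force, tip_extent gives the robot as it stands. Calls block until the motion is done:
- move_to(position, orientation): joint-space move of the TCP to a pose.
- servo_line(position, rot=None, rate=0.15): straight line of the TCP; rot=None keeps the orientation; rate is the mean speed in m/s.
- set_joints(angles): joint-space move.
- set_gripper(opening, strength=None): opening from 0.0 (shut) to 1.0 (fully open); strength is the grip in N (None keeps the last); returns when the fingers have stopped.
- sleep(seconds).
- solve_ik(position, orientation): joint angles nearest the present ones, or None.
- snapshot(name): name is "scene" or "top" or "wrist"; returns a dict with "pixels" (420x560x3 uint8, blue, green, red), "camera_matrix" (3x3 intrinsics, pixels), "rvec" (rotation vector, rad) and "tvec" (3), from world to camera coordinates, as OpenCV has them; the wrist camera has in their place "tool_from_camera" (4x4, takes a point from camera to tool coordinates, whose origin is the TCP and whose axes are the flange's). Camera axes: x right, y down, z forward; pixel columns grow to the right and rows downward; lengths in m; the calibration is good to about 2 mm. A picture is of the moment at which its call begins: read the wrist's pose just before it. There is no depth.
A pose or a line that the arm cannot do raises PlanningError and nothing moves.
- hand_in(): hands the job in; it is judged then, once.
Readings, each from a call of its own:
- get_time(): time.
- get_joint_pos(): joint angles.
- get_qd(): joint speeds.
- get_tau(): joint torques, N m.
- get_tool_pos(): TCP position.
- get_ee_rot(): TCP orientation.
- get_force(): force on the tool from outside, world axes, zero at the start.
- get_torque(): the same for the moment, N m.
- get_opening(): opening from 0.0 (shut) to 1.0 (fully open).
- get_grip_force(): force on a finger pad.
Only numpy, scipy, OpenCV 4.12 (cv2) and the standard library are available. Lean on these libraries where they do the work, as an engineer would, in place of code of your own. Each camera call takes 0.05 s, during which the arm holds its last target. There are 200 camera calls.

## Working session

There is one attempt and no reset: what is moved stays moved. The work goes in short steps, each a Python script; the robot and the scene stay as the last script left them, time stands still between calls to the robot, and variables do not carry over. Pictures are saved under pics/ and viewed, at most 10 in all, crops included, and the job is handed in when it is done.

```bash
mkdir -p pics; python3 - <<'E'
from bench import *
import cv2,pickle
d={}
for n in("scene","top"):
    s=snapshot(n); d[n]=s; cv2.imwrite(f"pics/{n}0.png",s["pixels"]); print(n,s["camera_matrix"],s["rvec"],s["tvec"])
pickle.dump(d,open("d0.pkl","wb")); print(tip_extent,get_time(),get_ee_rot(),get_tool_pos())
E
```

```text
scene [[395.16956219   0.         285.45278854]
 [  0.         395.16956219 196.10696496]
 [  0.           0.           1.        ]] [ 1.42627845  1.92189401 -0.95071124] [ 0.21888613 -0.26327935  1.20571319]
top [[473.81978881   0.         273.5770891 ]
 [  0.         473.81978881 208.46761614]
 [  0.           0.           1.        ]] [ 2.16668043 -2.14655889  0.17418507] [-0.06205896  0.56876606  0.79561725]
0.008 0.1 [-3.13988967e+00  2.01485653e-05  2.90378839e+00] [0.15297259 0.63118512 0.23849335]
```

View pics/top0.png

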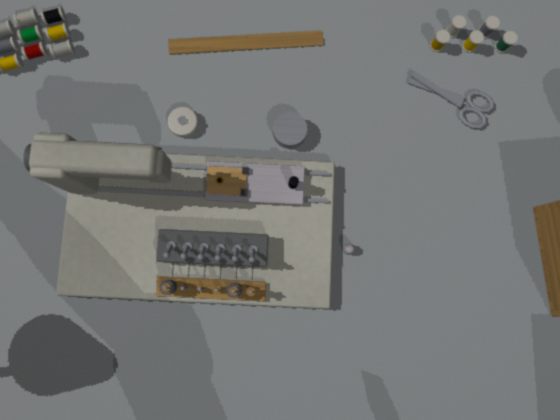

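View pics/scene0.png

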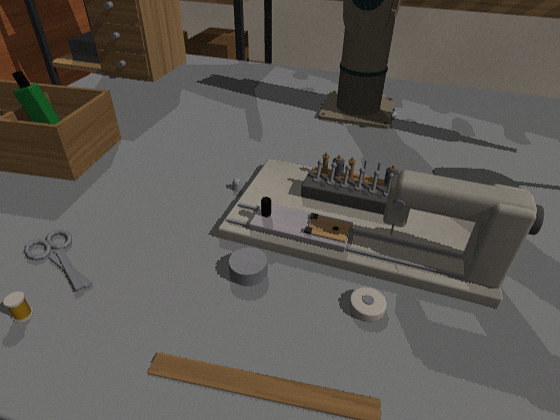

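Top view: the bed spans about (60–335, 150–307), rack at row ~290 with fat spools near (168,287) and (235,290), post at (293,182), eyelet at (220,180). I'll zoom in on both views.

```bash
python3 - <<'E'
import cv2,pickle,numpy as np
d=pickle.load(open("d0.pkl","rb"))
t=d["top"]["pixels"][155:310,140:340]; t=cv2.convertScaleAbs(cv2.resize(t,None,fx=4,fy=3.87,interpolation=cv2.INTER_CUBIC),alpha=1.5)
cv2.imwrite("pics/tz.png",t)
t=d["scene"]["pixels"][140:260,215:415]; cv2.imwrite("pics/sz.png",cv2.convertScaleAbs(cv2.resize(t,None,fx=4,fy=4,interpolation=cv2.INTER_CUBIC),alpha=1.5))
E
```

```text
(no output)
```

View pics/tz.png

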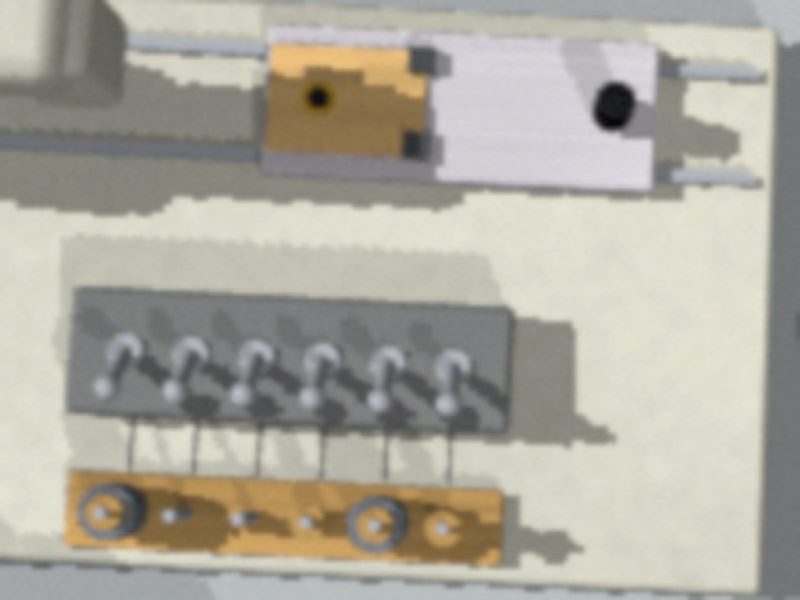

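View pics/sz.png

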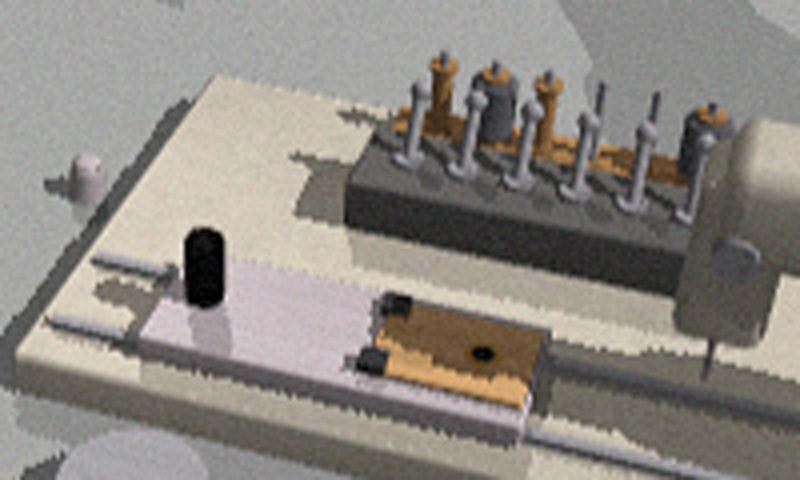

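Scene zoom: right to left, the rack holds core (6), spool (5), core (4), pin (3), pin (2), spool (1), so levers 1 and 5. The needle tip is near zoom (707,380), the eyelet at (483,353) and the post top at (205,235).

```bash
cat > h.py <<'E'
import numpy as np,cv2
def cam(s):
    R=cv2.Rodrigues(np.array(s["rvec"],float))[0]; return np.array(s["camera_matrix"]),R,np.array(s["tvec"],float).ravel()
def ray(s,uv):
    K,R,t=cam(s); return -R.T@t, R.T@np.linalg.inv(K)@np.array([uv[0],uv[1],1.])
def onz(s,uv,z):
    o,d=ray(s,uv); return o+d*(z-o[2])/d[2]
def proj(s,p):
    return cv2.projectPoints(np.array(p,float).reshape(-1,1,3),np.array(s["rvec"],float),np.array(s["tvec"],float),np.array(s["camera_matrix"]),None)[0].reshape(-1,2)
def fit2(m,w):
    m=np.array(m)[:,:2];w=np.array(w)[:,:2];mc=m.mean(0);wc=w.mean(0);a=m-mc;b=w-wc
    th=np.arctan2((a[:,0]*b[:,1]-a[:,1]*b[:,0]).sum(),(a*b).sum());c,s=np.cos(th),np.sin(th);R=np.array([[c,-s],[s,c]])
    return th,wc-R@mc,R
E
python3 - <<'E'
import pickle;from h import *
d=pickle.load(open("d0.pkl","rb"));T,S=d["top"],d["scene"]
zt=lambda u,v:((u+.5)/4-.5+140,(v+.5)/3.87-.5+155)
zs=lambda u,v:((u+.5)/4-.5+215,(v+.5)/4-.5+140)
# sub-pixel centroids of dark eyelet/post for top
pts=[((-32,75,55),zt(75,288)),((-32,-115,55),zt(512,308)),((-88,-115,55),zt(507,432)),((-88,75,55),zt(68,410)),
((132.5,-240,25),zt(775,28)),((-132.5,-240,25),zt(758,592)),((-132.5,240,25),(60,295))]
m=np.array([p[0] for p in pts])/1000;w=np.array([onz(T,p[1],p[0][2]/1000) for p in pts])
th,t,R=fit2(m,w);print("yaw",th,"t",t);print("resid mm",((m[:,:2]@R.T+t-w[:,:2])*1000).round(1).tolist())
tom=lambda p:(np.r_[R.T@(p[:2]-t),p[2]]*1000).round(1)
print("eyelet top",tom(onz(T,zt(318,97),.045)),"scene",tom(onz(S,zs(483,353),.045)))
print("post top",tom(onz(T,zt(617,100),.075)),"scene",tom(onz(S,zs(205,235),.075)))
o,dd=ray(S,zs(707,380));om=tom(o)/1000;dm=R.T@dd[:2];s=(.06-om[0])/dm[0];print("needle on x60: y,z",(om[1]+s*dm[1])*1000,(o[2]+s*dd[2])*1000,"onz",tom(onz(S,zs(707,380),.056)))
# scene corners
for z,u,v,n in[(25,18,352,"(132,-240)"),(25,215,78,"(-132,-240)"),(55,348,185,"(-32,-115)")]:print(n,tom(onz(S,zs(u,v),z/1000)))
np.savez("pose.npz",th=th,t=t)
E
```

```text
yaw -0.04553097159018697 t [0.5505313  0.06935899]
resid mm [[-7.5, 4.7], [-9.1, 2.5], [-10.2, 3.5], [-9.6, 6.5], [13.0, -10.6], [10.0, -8.6], [13.5, 2.0]]
eyelet top [ 69.9 -26.2  45. ] scene [ 67.1 -25.8  45. ]
post top [  69.9 -156.8   75. ] scene [  66.7 -155.9   75. ]
needle on x60: y,z 68.76142959243316 52.6427841446262 onz [64.  68.6 56. ]
(132,-240) [ 116.5 -227.6   25. ]
(-132,-240) [-139.2 -229.3   25. ]
(-32,-115) [ -21.2 -114.8   55. ]
```

Bed corners disagree because the bed isn't centred on the machine origin, as the rack at x -130 implies. I'll refit on the panel, lever balls, pin tops and the track line.

```bash
python3 - <<'E'
import pickle;from h import *
d=pickle.load(open("d0.pkl","rb"));T,S=d["top"],d["scene"]
zt=lambda u,v:((u+.5)/4-.5+140,(v+.5)/3.87-.5+155)
zs=lambda u,v:((u+.5)/4-.5+215,(v+.5)/4-.5+140)
pts=[((-32,75,55),zt(75,288)),((-32,-115,55),zt(512,308)),((-88,-115,55),zt(507,432)),((-88,75,55),zt(68,410))]
pts+=[((-77,50-28*i,87),zt(*b)) for i,b in enumerate([(103,387),(172,391),(240,396),(312,398),(379,401),(447,405)])]
pts+=[((-130,50-28*i,81),zt(*b)) for i,b in enumerate([(101,513),(169,516),(238,519),(306,523),(375,526),(442,529)])]
m=np.array([p[0] for p in pts])/1000;w=np.array([onz(T,p[1],p[0][2]/1000) for p in pts])
e=[onz(T,zt(318,97),.045),onz(T,zt(617,100),.075)]
for it in range(5):
    if it==0: th,t,R=fit2(m,w)
    my=[(R.T@(q[:2]-t))[1] for q in e]
    M=np.vstack([m[:,:2]]+[[.06,y] for y in my]*3);W=np.vstack([w[:,:2]]+[q[:2] for q in e]*3);th,t,R=fit2(M,W)
print("yaw",th,"t",t);print("resid mm",((M@R.T+t-W)*1000).round(1).tolist()[:18])
tom=lambda p:(np.r_[R.T@(p[:2]-t),p[2]]*1000).round(1)
print("eyelet top",tom(e[0]),"scene",tom(onz(S,zs(483,353),.045)))
print("post top",tom(e[1]),"scene",tom(onz(S,zs(205,235),.075)))
print("needle onz",tom(onz(S,zs(707,380),.056)))
for z,u,v,n in[(25,18,352,"bed far right"),(25,215,78,"near right"),(55,348,185,"(-32,-115)"),(87,420,88,"ball6 -77 -90")]:print(n,tom(onz(S,zs(u,v),z/1000)))
print("bed top view",tom(onz(T,zt(775,28),.025)),tom(onz(T,zt(758,592),.025)))
np.savez("pose.npz",th=th,t=t)
from bench import *
for y in(-180,50): 
  p=R@np.array([.06 if y<0 else -.1,y/1000])+t;print(p,solve_ik([*p,.2],[np.pi,0,th]) is not None)
E
```

```text
yaw -0.03958149250464421 t [0.55943644 0.06615118]
resid mm [[0.9, 1.3], [0.5, -0.9], [-0.7, -0.3], [-1.2, 2.8], [-0.0, -1.5], [0.3, -1.3], [1.1, -1.5], [0.6, 0.0], [0.5, -0.5], [0.8, -0.6], [-0.2, 0.6], [-0.3, 0.4], [-0.4, 0.5], [-0.0, 0.4], [-0.1, 0.6], [-0.1, 0.0], [-0.7, 0.0], [0.1, -0.0]]
eyelet top [ 60.7 -23.7  45. ] scene [ 57.9 -23.4  45. ]
post top [  59.9 -154.3   75. ] scene [  56.7 -153.4   75. ]
needle onz [55.4 71.1 56. ]
bed far right [ 106.1 -225.4   25. ]
near right [-149.6 -225.6   25. ]
(-32,-115) [ -30.9 -111.8   55. ]
ball6 -77 -90 [-80.1 -90.6  87. ]
bed top view [ 108.6 -227.9   25. ] [-153.3 -228.2   25. ]
[ 0.61226663 -0.11608211] True
[0.46149332 0.12006913] True
```

Consistent now: residuals are about 1 mm, post at (60,-154), travel about 26 mm, needle at y≈71, so about 94.5 mm to slide. Grasping the post.

```bash
cat >> h.py <<'E'
P=np.load("pose.npz") if __import__("os").path.exists("pose.npz") else None
th=float(P["th"]);t=P["t"];Rm=np.array([[np.cos(th),-np.sin(th)],[np.sin(th),np.cos(th)]])
W=lambda x,y,z:[*(Rm@np.array([x,y])/1000+t),z/1000]
tom=lambda p:(np.r_[Rm.T@(np.array(p)[:2]-t),p[2]]*1000).round(1)
E
python3 - <<'E'
from h import *;from bench import *;import pickle
p=get_tool_pos();rpy=[np.pi,0,th+np.pi]
servo_line([p[0],p[1],.33],rate=.25)
move_to(W(60,-154,300),rpy);print(get_joint_pos(),get_time())
servo_line(W(60,-154,120),rate=.25)
set_gripper(0.55);servo_line(W(60,-154,57),rate=.12);f0=get_force()
print("F",f0);set_gripper(0,20);print(get_opening(),get_grip_force(),get_force(),tip_extent)
a=get_tool_pos();servo_line(W(60,-154+93,57),rate=.06)
print(tom(a),tom(get_tool_pos()),get_force(),get_time())
s=snapshot("scene");pickle.dump(s,open("s1.pkl","wb"))
cv2.imwrite("pics/s1.png",cv2.convertScaleAbs(cv2.resize(s["pixels"][165:265,255:415],None,fx=5,fy=5,interpolation=cv2.INTER_CUBIC),alpha=1.5))
E
```

```text
[-0.18685418  0.5647678   0.47698212  1.53688869 -0.27880397  1.10802907
  1.88475653] 3.6167
F [ 0.32366698  0.62663825 -0.47278443]
0.19911057737534502 20.900046229362488 [-0.43920525  0.05977142  4.98938924] 0.008
[  60.7 -154.    58. ] [ 60.8 -61.5  57.9] [-0.61263597 -1.59786786  6.65634696] 7.6917
```

View pics/s1.png

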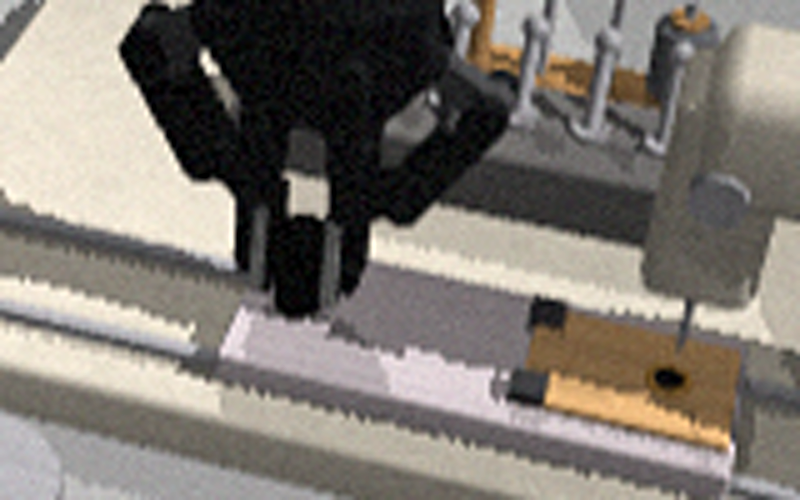

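Needle tip at zoom (683,348), eyelet at (667,378): nearly there, slightly short. I'll compute the remainder.

```bash
python3 - <<'E'
from h import *;from bench import *;import pickle
s=pickle.load(open("s1.pkl","rb"));z5=lambda u,v:((u+.5)/5-.5+255,(v+.5)/5-.5+165)
print("eyelet",tom(onz(s,z5(667,378),.045)))
for v in(342,346,350,354): print("needle",v,tom(onz(s,z5(683.5,v),.056)))
e=tom(onz(s,z5(667,378),.045))
for y in(68,70,72,74):print(y,proj(s,[W(e[0],y,56),W(e[0],y,80)]).round(2).tolist(),"needle pix",z5(683.5,348))
g=cv2.cvtColor(s["pixels"],cv2.COLOR_BGR2GRAY);print(g[222:244,386:400])
p=get_tool_pos();
M=snapshot("wrist");print(M["tool_from_camera"]);cv2.imwrite("pics/w1.png",cv2.convertScaleAbs(M["pixels"],alpha=1.4))
E
```

```text
eyelet [58.5 67.8 45. ]
needle 342 [51.3 70.5 56. ]
needle 346 [53.3 70.7 56. ]
needle 350 [55.4 71.  56. ]
needle 354 [57.4 71.2 56. ]
68 [[389.31, 235.37], [391.93, 224.44]] needle pix (391.3, 234.2)
70 [[390.52, 235.64], [393.17, 224.72]] needle pix (391.3, 234.2)
72 [[391.73, 235.91], [394.41, 224.99]] needle pix (391.3, 234.2)
74 [[392.94, 236.19], [395.65, 225.26]] needle pix (391.3, 234.2)
[[ 52  55  58  63  61  64  64  64  64  65  67  65  66  70]
 [ 76  74  59  66  56  62  65  64  63  72  67  72  68  70]
 [121 114  89  90  82  77  51  59  59  61  61  62  72  68]
 [151 134 135 136 137 128  37  47  73  88  79  76  65  57]
 [150 146 150 151 150 151  34  62 132 140 109 105  94  87]
 [128 155 153 152 151 123  38  83 151 149 134 134 136 136]
 [ 76 130 128 129 130 103  43 107 151 149 150 150 151 155]
 [ 78  77  81  81  78  50  50 109 128 151 153 151 150 147]
 [ 74  75  78  78  82  37  52  84  80 128 126 129 130 149]
 [ 73  72  73  76  68  47  56  79  80  74  77  76  78 126]
 [ 68  71  68  64  61  47  60  72  73  75  76  75  73  75]
 [ 67  72  70  67  54  47  69  73  70  74  70  73  
[... 167 characters left out ...]
  69  68  64  71]
 [ 63  68  64  64  67  66  69  63  66  67  68  69  67  62]
 [ 48  45  42  39  61  63  68  69  66  64  71  72  68  71]
 [ 20   0   7  12  34  50  58  62  60  70  65  67  65  65]
 [  2  10   6   0   2  18  51  66  66  67  65  65  66  67]
 [ 25   7   5   6   3  19  57  58  61  62  65  66  64  67]
 [ 47  27  25  23  30  42  54  59  69  64  70  64  63  64]
 [ 57  59  45  47  60  59  54  66  70  70  66  68  69  68]]
[[ 2.93635326e-04 -9.64678175e-01 -2.63431078e-01  6.64451564e-02]
 [ 9.99999956e-01  2.74932965e-04  1.07859267e-04 -4.00217013e-04]
 [-3.16235939e-05 -2.63431098e-01  9.64678214e-01 -1.33865632e-01]
 [ 0.00000000e+00  0.00000000e+00  0.00000000e+00  1.00000000e+00]]
```

View pics/w1.png

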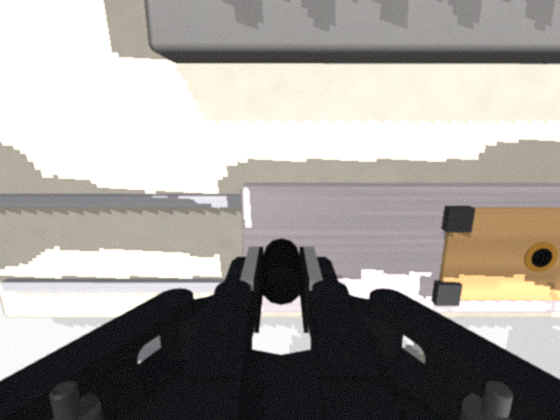

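The needle's image line fits y≈69.4 in the scene camera frame. Next, a sub-pixel hole centroid in the same frame.

```bash
cat > meas.py <<'E'
from h import *
def meas(s):
    g=cv2.cvtColor(s["pixels"],cv2.COLOR_BGR2GRAY).astype(float)
    p=proj(s,[W(58.5,69,45)])[0].round().astype(int)
    y0,x0=p[1]-6,p[0]-9;w=np.clip(35-g[y0:y0+13,x0:x0+18],0,None)
    n,l,st,c=cv2.connectedComponentsWithStats((w>0).astype(np.uint8));k=1+st[1:,4].argmax();w*=l==k
    v,u=np.mgrid[y0:y0+13,x0:x0+18];c=(w*u).sum()/w.sum(),(w*v).sum()/w.sum()
    e=tom(onz(s,c,.045));L=[]
    for r in range(226,235):
        row=g[r,387:395];b=np.minimum(np.median(row[[0,1]]),np.median(row[-2:]));ww=np.clip(b-8-row,0,None)
        if ww.sum()<10: continue
        u=(ww*np.arange(387,395)).sum()/ww.sum();
        o,d=ray(s,(u,r));om=np.r_[Rm.T@(o[:2]-t)*1000];dm=Rm.T@d[:2];k=(e[0]-om[0])/dm[0];L.append((r,round(u,2),round(om[1]+k*dm[1],1),round((o[2]+k*d[2]/1000)*1000,1)))
    return c,e,L
E
python3 - <<'E'
from meas import *;import pickle
c,e,L=meas(pickle.load(open("s1.pkl","rb")));print(c,e);[print(*map(float,q)) for q in L]
E
```

```text
(np.float64(388.2819383259912), np.float64(240.2488986784141)) [58.5 68.2 45. ]
226.0 392.33 69.2 77.0
227.0 392.27 69.5 74.9
228.0 391.96 69.4 72.7
229.0 391.5 69.0 70.4
230.0 391.34 69.2 68.3
231.0 391.33 69.5 66.2
232.0 391.06 69.5 64.0
233.0 390.64 69.2 61.7
```

Remaining offset is +1.1 mm. I'll correct it, release, then verify.

```bash
python3 - <<'E'
from meas import *;from bench import *;import pickle
p=tom(get_tool_pos());servo_line(W(60.7,p[1]+1.1,57.9),rate=.03);print(tom(get_tool_pos()))
set_gripper(.5);p=tom(get_tool_pos());servo_line(W(p[0],p[1],200),rate=.2)
s=snapshot("scene");c,e,L=meas(s);print(c,e,np.mean([q[2] for q in L]),get_time(),get_joint_pos())
for y in(-62,50):
  for k in(1,-1):
    for z in(200,90):print(y,k,z,solve_ik(W(-101,y,z),[np.pi,0,th+k*np.pi/2]))
E
```

```text
[ 60.8 -61.   58. ]
(np.float64(388.58352402745993), np.float64(240.4187643020595)) [58.8 68.8 45. ] 69.27777777777777 9.3167 [-0.32580678  0.66702583  0.4558979   1.66469511 -0.35624422  0.89633091
  1.80235606]
-62 1 200 [-0.69228558  0.57763461  0.92292559  2.0973174  -0.66200272  0.78710753
  0.60715977]
-62 1 90 [-0.51040227  0.72705526  0.65916216  2.18495968 -0.92337875  0.5355978
  0.82429593]
-62 -1 200 [ 0.28980256  0.45425192 -0.51158624  2.07204607  0.34160073  0.69612057
  2.65823089]
-62 -1 90 [ 0.14807596  0.63745966 -0.3300581   2.16709158  0.50522555  0.40990989
  2.51197466]
50 1 200 [-0.92135507  0.61123797  0.9344097   2.0486736  -0.68034623  0.82375267
  0.37849559]
50 1 90 [-0.76811847  0.75889131  0.70627582  2.13424631 -0.9289001   0.5914546
  0.58429546]
50 -1 200 [-0.3438881   0.44097411  0.04138315  2.03401408 -0.02854292  0.667133
  2.81797685]
50 -1 90 [-0.3311829   0.63591988  0.02491786  2.1224317  -0.03954258  0.38366079
  2.82754731]
```

Eyelet is within 0.5 mm of the needle line. Now levers 5 and 1.

```bash
python3 - <<'E'
from h import *;from bench import *;import pickle
rpy=[np.pi,0,th+np.pi/2];set_gripper(0)
for y in(-62,50):
    move_to(W(-101,y,190),rpy);servo_line(W(-101,y,112),rate=.2);servo_line(W(-101,y,90),rate=.08)
    f0=get_force();print("y",y,tom(get_tool_pos()),f0)
    servo_line(W(-70,y,90),rate=.06);x=-70;lx=lambda:float((Rm.T@(get_force()-f0)[:2])[0])
    print(x,lx())
    while lx()>-6 and x<-44:
        x+=1.5;servo_line(W(x,y,90),rate=.04);print(x,round(tom(get_tool_pos())[0],1),round(lx(),2))
    servo_line(W(x-8,y,90),rate=.1);servo_line(W(x-8,y,190),rate=.25)
print(get_time())
move_to(W(-140,-62,260),rpy)
for n in("top","scene"):
    s=snapshot(n);pickle.dump(s,open(n+"2.pkl","wb"))
    q=s["pixels"][155:310,140:340] if n=="top" else s["pixels"][140:260,215:415]
    cv2.imwrite(f"pics/{n}2.png",cv2.convertScaleAbs(cv2.resize(q,None,fx=4,fy=3.87 if n=="top" else 4,interpolation=cv2.INTER_CUBIC),alpha=1.5))
E
```

```text
y -62 [-100.6  -62.1   90.5] [-0.01894295 -0.78714405  0.47020522]
-70 -0.03440614064426539
-68.5 -68.5 0.11
-67.0 -67.3 -0.09
-65.5 -65.7 -0.82
-64.0 -63.9 -2.01
-62.5 -62.3 -1.45
-61.0 -60.8 -1.76
-59.5 -59.9 -2.22
-58.0 -59.6 -5.23
-56.5 -59.4 -8.76
y 50 [-100.7   49.9   90.4] [ 0.56785339 -0.22688573 -1.25019928]
-70 -1.1428112089993
-68.5 -68.5 -1.14
-67.0 -67.3 -0.67
-65.5 -65.7 -2.41
-64.0 -63.9 -1.27
-62.5 -62.3 -0.42
-61.0 -60.8 -1.08
-59.5 -59.8 -3.69
-58.0 -59.5 -5.2
-56.5 -59.3 -7.94
20.7917
```

View pics/scene2.png

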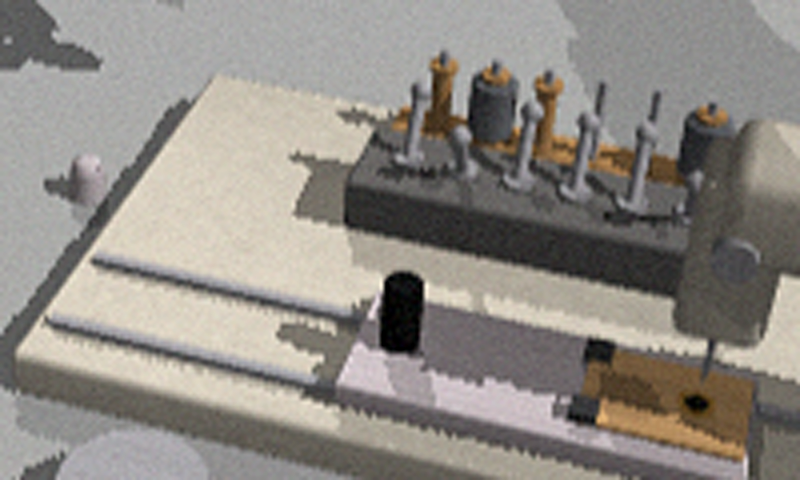

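The picture shows levers 5 (460,150) and 1 (695,190) flipped to their stops, the others still off, and the eyelet (697,403) under the needle.

```bash
python3 - <<'E'
from meas import *;from bench import *;import pickle
c,e,L=meas(pickle.load(open("scene2.pkl","rb")));print(e,np.mean([q[2] for q in L]),get_time())
if abs(e[1]-np.mean([q[2] for q in L]))<1.5: print(hand_in())
E
```

```text
[58.6 68.8 45. ] 69.38571428571429 21.55
the job is handed in; nothing more can be done
None
```

The job is handed in at about 22 s: the eyelet measured about 0.6 mm from directly under the needle, levers 1 and 5 (the two wound spools) were pushed to their stops, and the other levers were left off.

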